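# Hold a bone-section plate in the label imager

## Task

Take the clear section plate with the red tape out of the drying rack, find its frosted label end by the small corner notch, and feed that end, label face up, into the sloped slot of the label imager. Push its sprung orange dust shutter fully home and finish still gripping the plate and holding it there, because the spring pushes it out again if you let go. Leave the other two plates in their slots and do not disturb the things standing round about.

Things in the scene. Friction and masses are not known exactly. Their poses are not given: they have to be found in the camera images.
- plate_red: Target: clear acrylic plate 120 x 56 x 8 mm, 60 g, on a long edge in a rack slot, 22 mm of red tape folded over the middle of its upper edge. Origin: middle of the lower long edge; z up the 56 mm height, y along the length, x = normal of the label face (faces at x = +-4 mm). Frosted label end at y = +60 mm; bone section at y = -20..+16 mm of the label face; end at y = -60 mm clear.
- plate_red_notch (a point): The 8 x 8 mm notch cut from the upper corner of the frosted end of the red-taped plate (plate frame 0, 56, 52 mm); only the frosted end has one. Axes as the plate's.
- plate_red_label (a point): Centre of the frosted label field (34 mm long) on the label face of the red-taped plate: 18 mm from the frosted end, half way up (plate frame 4, 42, 28 mm). Axes as the plate's.
- plate_red_grip (a point): Bare clear margin of the red-taped plate where it can be pinched across its 8 mm thickness: 36 mm from the middle towards the clear end, 10 mm below the upper edge (plate frame 0, -36, 46 mm). Axes as the plate's.
- plate_blue: Plate of the same make with blue tape, standing in another slot of the rack the other way round; stays there. Origin and axes as for the red one.
- plate_green: Plate of the same make with green tape, standing in another slot of the rack the other way round; stays there. Origin and axes as for the red one.
- rack: Grey drying rack, fixed to the bench, 168 (x) x 150 (y) mm, turned at random. Origin: middle of its underside. Four slots along its y at x = -63, -21, 21, 63 mm, each 10.5 mm wide, 18 mm deep, floor at z = 8, tops of the slot teeth at z = 26 mm; plates' upper edges at z = 64 mm. Sills up to z = 21 mm hold the plates' ends with 3.5 mm play either way.
- imager: Label imager, fixed to the bench: grey slot housing at 45 degrees on a dark pedestal, light hood, lens and camera on its upper side; 104 x 130 mm, 0.20 m high. Origin: on the bench below the slot. The slot is level along its x, open at the -x end (towards the robot): the plate goes in towards +x. Slot 12 mm across for the 8 mm thickness, 62 mm high for the 56 mm height; flared lips stand 11 mm out of the mouth.
- imager_bed (a point): Middle of the slot, half its length in, at half plate height. Its axes are the imager's; a plate in the slot has its length along imager x with the frosted end leading to +x, its z along imager (0, 0.707, 0.707) and its label normal along imager (0, -0.707, 0.707): held edge leaning 45 degrees to the robot's left, label looking up and to the robot's right.
- imager_mouth (a point): Middle of the mouth of the slot: middle of its 12 mm gap, at half plate height, 92 mm above the bench, in the face where the housing begins behind the flared lips. Axes as the imager's.
- imager_window (a point): Point inside the slot where the centre of the label lies when the plate is fully home: 28 mm inside the mouth, on the upper face of the plate. Axes as the imager's.
- shutter (a joint): Travel of the orange dust shutter in the slot, m. 0 = shut, its face 12 mm inside the mouth; pushed back by the plate's end up to its stop at 0.034 (plate's end 46 mm inside the mouth). The spring pushes back with 1.1 N at first and 4.1 N at the stop, and returns the shutter when let go.
- consolidant_bottle: Brown bottle with black cap, 54 mm across, 105 mm tall, at the back of the bench; bystander. Origin: middle of its underside.
- glue_bottle: White squeeze bottle with orange nozzle, 48 mm across, 154 mm tall, at the back of the bench; bystander. Origin: middle of its underside.
- vial_2: Specimen vial with blue cap, 32 mm across, 64 mm tall, at the back of the bench; bystander. Origin: middle of its underside.
- toe_bone: Small fossil toe bone, 67 x 82 x 30 mm, lying near the front edge; bystander. Origin: middle of its underside.

How it is judged (in metres and radians):
On the way:
1. the red-taped plate is held by the fingers, clear above the rack (z of plate_red in the frame of rack above 0.03 m and contact force between the fingers and plate_red above 1 N), for 0.1 s.
At the end, for the whole second after the job is handed in: The fingers still grip the red-taped plate with its frosted end in the imager: shutter within 4 mm of its stop, label centre within 8 mm of the window point, label face within 54 degrees of straight up (the slot holds it at 45), plate at rest; other plates within 15 mm of their starts (value of joint shutter above 0.03 m and distance between plate_red_label and imager_window below 0.008 m and angle between plate_red's own x axis and vertical below 0.95 rad and contact force between the fingers and plate_red above 1 N and linear speed of plate_red below 0.02 m/s and distance of each of plate_blue, plate_green from where it was at the start of the episode below 0.015 m); the arm keeps its last pose, push and grip.
It fails at once if another plate is pulled or knocked out of place (moved more than 15 mm) (distance of any of plate_blue, plate_green from where it was at the start of the episode above 0.015 m).
It fails at once if a bottle, the vial or the toe bone is pushed more than 30 mm (distance of any of consolidant_bottle, glue_bottle, vial_2, toe_bone from where it was at the start of the episode above 0.03 m).
It also fails if it takes over 48 s, if anything falls off the work surface, if the arm or the gripper's body presses on something with over 40 N, if the wrist force passes 120 N, or if a joint passes its speed limit or range.

## Robot

A 6-joint arm with a two-finger parallel gripper is mounted at the origin on a cart in front of the work surface, level with it; the furniture and walls round the work are solid. World frame = base frame: x ahead of the robot, y to its left, z up, the work surface at z = 0. Lengths are in m, angles in degrees, forces in N, time in s.
With the tool pointing down it reaches from about 0.425 to 0.925 m from the base axis. Payload 12.5 kg.
Tool frame: the origin (TCP) lies between the finger pads; the fingertips stand 14 mm ahead of it and the grasp point (between the pads) lies 5 mm behind it; z points along the fingers, y is the line along which they close (so a half turn about z gives the same grasp; the last joint's range is limited). The gripper opens to 85 mm and grips with 20 to 120 N. Pads are 22 mm wide; open, the fingers measure 114 mm over their backs; the gripper's body (76 mm by 85 mm) begins 54 mm behind the grasp point. The pads swing forward as they close: fully open they stand 13 mm farther back than shut.
Start: joints at [60.241, 28.126, 89.318, -0, 62.55, -6.05], TCP at [0.251, 0.572, 0.245] pointing down, gripper open.
Joint ranges: [-177.58, 177.58], [-47.91, 125.51], [2.72, 160], [-65.01, 245.01], [3.68, 167.84], [-153.87, 153.87]. Speed limits (degrees/s): [127.2, 127.2, 159.86, 180, 180, 180].

## Interface

Orientations are given as [roll, pitch, yaw] about the fixed x, y, z axes, in that order (R = Rz(yaw) Ry(pitch) Rx(roll)).
In Python, from plant import * gives the robot as it stands. Calls block until the motion is done:
- move_pose(position, orientation): joint-space move of the TCP to a pose.
- move_linear(position, max_speed=0.15, orientation=None, force_limit=None): straight line of the TCP; orientation=None keeps the orientation; max_speed is the mean speed in m/s. With force_limit (N) it stops when the force on the tool has changed by that much, and returns True; else False.
- move_j(angles): joint-space move.
- open_jaws() and gripper_close(grip_force=None): open the fingers fully, or close them until they stop; grip_force is the grip in N (None keeps the last).
- wait(seconds).
- inverse_kinematics(position, orientation): joint angles nearest the present ones, or None.
- get_image(name): name is "scene" or "top" or "wrist"; returns a dict with "color" (384x512x3 uint8, red, green, blue), "range_z" (384x512 float32, m along the optical axis (not along the pixel's ray), 0 where there is no reading), "intrinsics" (3x3 intrinsics, pixels), "k1" (the pictures are not rectified: a ray, as slopes to the right and down, at radius r is drawn at 1 + k1 r^2 times it, then the intrinsics apply), "xyz" and "orientation" of the camera in the world. Camera axes: x right, y down, z forward; pixel columns grow to the right and rows downward; lengths in m; the calibration is good to about 2 mm. A picture is of the moment at which its call begins.
A pose or a line that the arm cannot do raises Unreachable and nothing moves.
- close_job(): hands the job in; it is judged then, once.
Trained networks look in the newest picture that a camera, given by its name, has taken for a name from the list of things; names that differ only in an ending like _2 or _b are one class to them, and where a whole thing is asked for, a point or a joint stands for the part that bears it (a point fixed in the world has none). Each returns a list of dicts, best first, with "confidence" (0 to 1); they miss things now and then, are a little off and sometimes report something else, mostly with a low value. They report only what shows in the picture. A call takes as long as a camera call.
- find_in(camera, thing): "extent" ([left, top, right, bottom] in pixels, round what is visible of it).
Readings, each from a call of its own:
- get_t(): time.
- get_joint_positions(): joint angles.
- get_dq(): joint speeds.
- get_tau(): joint torques, N m.
- get_eef_pos(): TCP position.
- get_tool_rot(): TCP orientation.
- get_wrist_force(): force on the tool from outside, world axes, zero at the start.
- get_ft_torque(): the same for the moment, N m.
- get_gripper_width(): finger opening in m.
- get_grip_force(): force on a finger pad.
Only numpy, scipy, OpenCV 4.12 (cv2) and the standard library are available. Lean on these libraries where they do the work, as an engineer would, in place of code of your own. Each camera call takes 0.05 s, during which the arm holds its last target. There are 200 camera calls.

## Working session

There is one attempt and no reset: what is moved stays moved. The work goes in short steps, each a Python script; the robot and the scene stay as the last script left them, time stands still between calls to the robot, and variables do not carry over. Pictures are saved under pics/ and viewed, at most 10 in all, crops included, and the job is handed in when it is done.

```bash
ls; mkdir -p pics
cat > h.py <<'E'
from plant import *
import numpy as np, cv2
from scipy.spatial.transform import Rotation as R
def rot(o): 
    o=np.array(o,float)
    return o if o.shape==(3,3) else (R.from_quat(o) if o.size==4 else R.from_euler('xyz',o,degrees=True)).as_matrix()
def cloud(im):
    K=im['intrinsics'];k=im['k1'];z=im['range_z'];h,w=z.shape
    u,v=np.meshgrid(np.arange(w),np.arange(h))
    return pix(im,u,v,z)
def pix(im,u,v,z):
    K=im['intrinsics'];k=im['k1']
    x=(u-K[0,2])/K[0,0];y=(v-K[1,2])/K[1,1];a,b=x,y
    for _ in range(10):
        s=1+k*(a*a+b*b);a,b=x/s,y/s
    P=np.stack([a*z,b*z,z*np.ones_like(a)],-1)
    return P@rot(im['orientation']).T+np.array(im['xyz'])
def onplane(im,u,v,zw):
    c=np.array(im['xyz']);d=pix(im,np.array(u,float),np.array(v,float),1.0)-c
    return c+d*((zw-c[2])/d[...,2])[...,None]
def save(im,n,crop=None,s=1):
    c=im['color'][:,:,::-1]
    if crop: l,t,r,b=crop;c=c[t:b,l:r]
    cv2.imwrite('pics/'+n,cv2.resize(c,None,fx=s,fy=s,interpolation=cv2.INTER_CUBIC))
E
python3 - <<'E'
from h import *
a=get_image('top');b=get_image('scene')
save(a,'top.png',s=1.5);save(b,'scene.png',s=1.5)
for im in(a,b):print(im['xyz'],im['orientation'],im['k1'],im['intrinsics'].tolist())
for c in('top','scene'):
  for t in('plate_red','plate_blue','plate_green','plate_red_notch','plate_red_label','rack','imager','shutter','imager_mouth'):
    try:print(c,t,[(np.round(d['extent']).tolist(),round(d['confidence'],2)) for d in find_in(c,t)][:2])
    except Exception as e:print(c,t,e)
np.savez('t.npz',**a);np.savez('s.npz',**b)
print(get_t(),get_tool_rot())
E
```

```text
pics
[ 0.53021116 -0.03415565  1.16275768] [-178.38176416   -0.532917    -88.53062234] 0.0005387340450220962 [[434.9932594070093, 0.0, 255.7163280930781], [0.0, 434.9932594070093, 193.4074866252292], [0.0, 0.0, 1.0]]
[ 0.0727791  -0.68808632  0.8084255 ] [-130.69929486   -0.45826192  -36.18479805] 0.0025826249047024145 [[420.24275641702997, 0.0, 261.3353625226424], [0.0, 420.24275641702997, 193.52062589890056], [0.0, 0.0, 1.0]]
top plate_red [([150.0, 213.0, 170.0, 257.0], 0.9)]
top plate_blue [([186.0, 202.0, 202.0, 249.0], 0.75)]
top plate_green [([199.0, 197.0, 217.0, 241.0], 0.68), ([313.0, 142.0, 391.0, 188.0], 0.51)]
top plate_red_notch [([152.0, 212.0, 169.0, 259.0], 0.73), ([201.0, 200.0, 220.0, 245.0], 0.22)]
top plate_red_label [([152.0, 209.0, 169.0, 256.0], 0.56)]
top rack [([146.0, 190.0, 222.0, 262.0], 0.94), ([241.0, 97.0, 262.0, 123.0], 0.58)]
top imager [([316.0, 140.0, 390.0, 188.0], 0.64)]
top shutter []
top imager_mouth [([315.0, 141.0, 392.0, 188.0], 0.92)]
scene plate_red [([170.0, 168.0, 202.0, 201.0], 0.73)]
scene plate_blue []
scene plate_green [([202.0, 186.0, 234.0, 221.0], 0.59)]
scene plate_red_notch [([171.0, 167.0, 199.0, 200.0], 0.8)]
scene plate_red_label [([170.0, 167.0, 200.0, 204.0], 0.78), ([296.0, 140.0, 312.0, 186.0], 0.73)]
scene rack [([162.0, 175.0, 239.0, 226.0], 0.7)]
scene imager [([317.0, 219.0, 381.0, 291.0], 0.94)]
scene shutter []
scene imager_mouth [([321.0, 216.0, 380.0, 291.0], 0.89)]
1.0 [1.79995292e+02 1.47051724e-03 1.56293300e+02]
```

View pics/top.png

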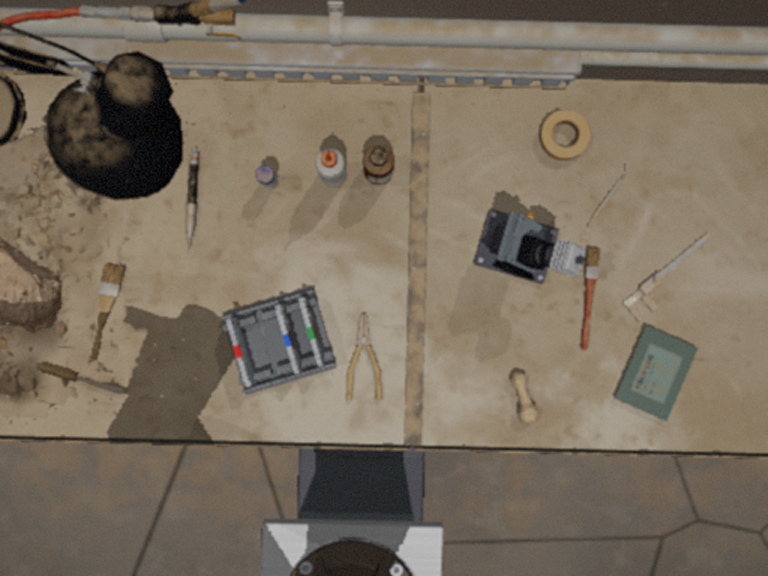

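View pics/scene.png

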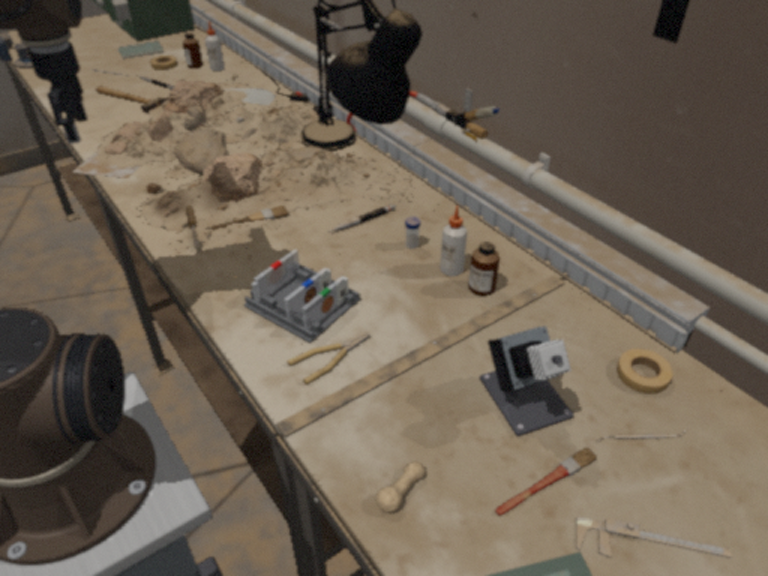

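Run:
```python
from h import *
a=dict(np.load('t.npz'));b=dict(np.load('s.npz'))
print('rack corners z~.021',onplane(a,[146,222,146,222],[190,190,262,262],.02).round(3).tolist())
P=cloud(a)
m=P[140:190,312:395].reshape(-1,3);m=m[m[:,2]>.03];print('imager',m.min(0),m.max(0))
hsv=cv2.cvtColor(a['color'],cv2.COLOR_RGB2HSV)
for n,l,h in(('red',0,8),('blue',100,125),('green',45,85)):
  k=(abs(hsv[...,0].astype(int)-(l+h)/2)<=(h-l)/2)&(hsv[...,1]>120)&(hsv[...,2]>60)
  k[:190]=0;k[:,:140]=0;k[265:]=0;k[:,230:]=0
  v,u=np.nonzero(k);print(n,len(u),onplane(a,u,v,.064).mean(0) if len(u) else 0, np.median(P[k],0))
```

```text
rack corners z~.021 [[0.564, 0.244, 0.02], [0.569, 0.045, 0.02], [0.376, 0.238, 0.02], [0.381, 0.04, 0.02]]
imager [ 0.53021116 -0.35228515  0.03002048] [ 0.69434554 -0.03415565  1.16275768]
red 38 [0.45407713 0.20025624 0.064     ] [0.45320584 0.1994831  0.06332771]
blue 32 [0.47380114 0.11680317 0.064     ] [0.47368575 0.11703523 0.06360653]
green 23 [0.48703317 0.07764095 0.064     ] [0.48637797 0.07721039 0.06411694]
```

The top view shows the rack at about (280,340) in 1.5x pixels, with the red plate in the left outer slot at (237,352). The imager is at (520,245) with its mouth facing down in the picture, and nothing stands between the two. In the scene view the plates stand upright in their slots. Next I'll look from the wrist camera above the rack to find the notch.

Run:
```python
from h import *
t0=get_t()
move_pose([0.43,0.16,0.30],[180,0,105])
im=get_image('wrist');np.savez('w1.npz',**im);save(im,'w1.png',s=1.5)
print(get_t()-t0,im['xyz'],im['orientation'],get_joint_positions())
for t in('plate_red','plate_red_notch','plate_red_label'):
    print(t,[(np.round(d['extent']).tolist(),round(d['confidence'],2)) for d in find_in('wrist',t)][:2])
```

```text
1.7083 [0.41253679 0.22579907 0.42875866] [1.64577361e+02 2.76730579e-02 1.51450527e+01] [ 1.22329766e+01  1.10104655e+01  1.07094345e+02  6.11039184e-03
  6.19073206e+01 -2.85074880e+00]
plate_red [([230.0, 134.0, 326.0, 147.0], 0.95), ([417.0, 259.0, 457.0, 293.0], 0.25)]
plate_red_notch [([230.0, 135.0, 324.0, 148.0], 0.89)]
plate_red_label [([229.0, 134.0, 325.0, 148.0], 0.9)]
```

View pics/w1.png

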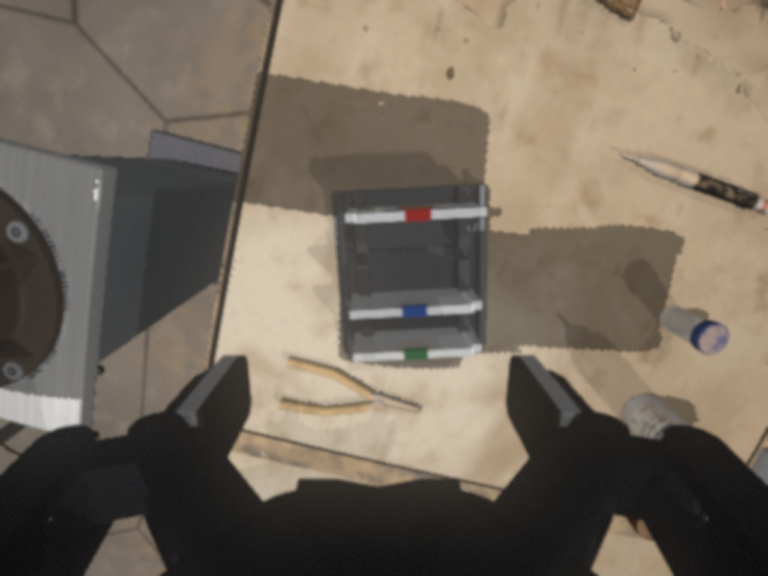

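The wrist view shows the red plate across columns 345–488, row 214 (1.5x). The notch is too small to make out from here, so I'll go closer.

Run:
```python
from h import *
move_pose([0.467,0.12,0.18],[180,0,105])
im=get_image('wrist');np.savez('w2.npz',**im);save(im,'w2.png',(130,20,430,245),2.6)
print(im['xyz'],im['orientation'])
```

```text
[0.44984437 0.18551773 0.3094171 ] [1.64576721e+02 2.92156570e-02 1.50647185e+01]
```

View pics/w2.png

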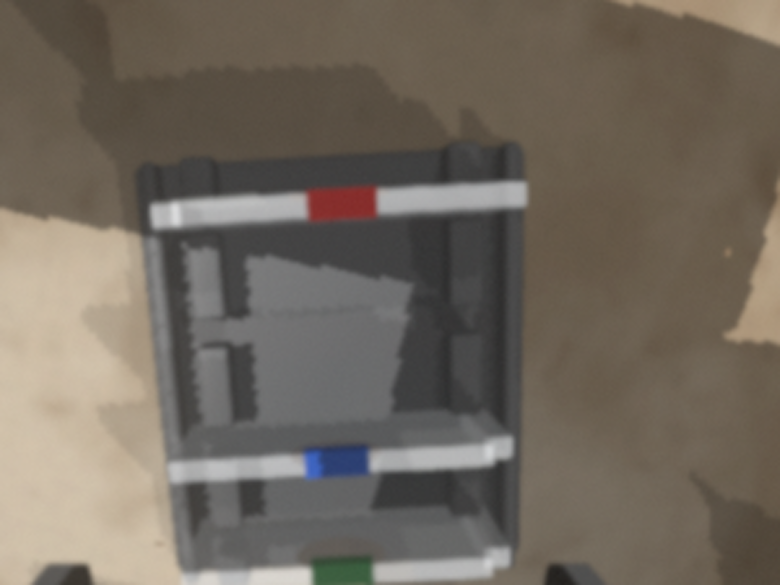

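In the crop, the notch in the red plate is at the left end (152–180, 215), the end nearer the robot. Blue and green have theirs on the right, which matches "the other way round". So the label faces +y. Next I'll measure the plate and look at the imager's mouth.

Run:
```python
from h import *
im=dict(np.load('w2.npz'))
u=np.array([151,526,166])/2.6+130;v=np.array([215,194,215])/2.6+20
Q=onplane(im,u-.5,v-.5,.064);print(Q,np.linalg.norm(Q[1]-Q[0]),'yaw',np.degrees(np.arctan2(*(Q[1]-Q[0])[1::-1])),(Q[0]+Q[1])/2)
P=cloud(im);hsv=cv2.cvtColor(im['color'],cv2.COLOR_RGB2HSV)
k=((hsv[...,0]<8)|(hsv[...,0]>172))&(hsv[...,1]>120)&(hsv[...,2]>60);k[:60]=0;k[130:]=0
vv,uu=np.nonzero(k);print('tape',len(uu),onplane(im,uu,vv,.064).mean(0),np.median(P[k],0),uu.min(),uu.max(),vv.min(),vv.max())
t=dict(np.load('t.npz'));print('base centre',onplane(t,345,163,0.005), onplane(t,[327,317,363],[139,175,187],0.005))
# look at imager
c=np.array([0.62,-0.20,0.092]);f=np.array([np.cos(np.radians(-15.5)),np.sin(np.radians(-15.5)),0])
a=np.radians(30)
z=np.sin(a)*f+np.array([0,0,-np.cos(a)]);x=-(np.cos(a)*f+np.array([0,0,np.sin(a)]));y=np.cross(z,x)
T=R.from_matrix(np.c_[x,y,z]).as_euler('xyz',degrees=True)
p=c-0.06*f+[0,0,.13]-0.04*f
print(p,T);move_pose(p,T)
im=get_image('wrist');np.savez('w3.npz',**im);save(im,'w3.png',s=1.5)
print(im['xyz'],im['orientation'],get_t())
```

```text
[[0.39668147 0.18018786 0.064     ]
 [0.50850624 0.21696674 0.064     ]
 [0.40126438 0.18138556 0.064     ]] 0.11771772895717425 yaw 18.205905080151794 [0.45259385 0.1985773  0.064     ]
tape 297 [0.45379447 0.19885616 0.064     ] [0.45369529 0.19889428 0.06443441] 249 273 92 104
base centre [ 0.65065498 -0.28058673  0.005     ] [[ 0.71374386 -0.231061    0.005     ]
 [ 0.61656407 -0.20636384  0.005     ]
 [ 0.58771477 -0.32999418  0.005     ]]
[ 0.52363695 -0.17327616  0.222     ] [180.   30.  164.5]
[ 0.40570349 -0.13976618  0.30034947] [1.34585076e+02 1.96013176e-02 7.45949772e+01] 5.3
```

View pics/w3.png

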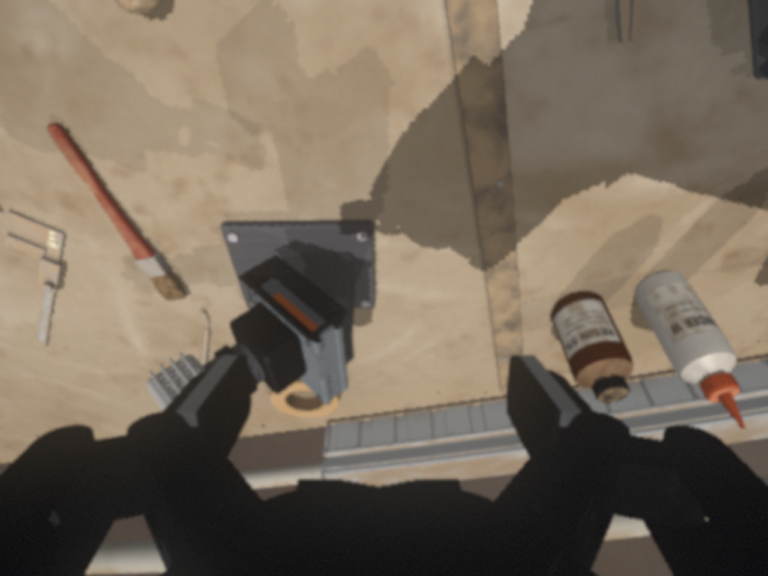

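The mouth shows clearly, with the orange shutter at about (295,312) in 1.5x pixels between dark lips. The base's front edge runs along row 222, columns 222–375. I'll measure these and take one closer look.

```bash
cat >> h.py <<'E'
def orange(im,l,t,r,b):
    hsv=cv2.cvtColor(im['color'],cv2.COLOR_RGB2HSV);k=(hsv[...,0]>3)&(hsv[...,0]<18)&(hsv[...,1]>140)&(hsv[...,2]>60)
    m=np.zeros_like(k);m[t:b,l:r]=1;return k&m
E
python3 - <<'E'
from h import *
im=dict(np.load('w3.npz'));P=cloud(im)
k=orange(im,160,180,225,230);print('orange',k.sum(),np.median(P[k],0),P[k].min(0),P[k].max(0))
B=onplane(im,np.array([222,374])/1.5,np.array([223,222])/1.5,.006);print('edge',B,'yaw x',np.degrees(np.arctan2(*(B[1]-B[0])[1::-1]))-90)
m=np.median(P[k],0)
f=np.array([np.cos(np.radians(-13.7)),np.sin(np.radians(-13.7)),0])
a=np.radians(40)
z=np.sin(a)*f+np.array([0,0,-np.cos(a)]);x=-(np.cos(a)*f+np.array([0,0,np.sin(a)]));y=np.cross(z,x)
T=np.c_[x,y,z]
# camera in tool frame from w3
Rt=rot([180,30,164.5]);C=Rt.T@(np.array(im['xyz'])-[0.52363695,-0.17327616,0.222]);Rc=Rt.T@rot(im['orientation'])
print('cam in tool',C,Rc.round(3).tolist())
ax=T@Rc[:,2]
p=m-0.21*ax-T@C+0.025*T@Rc[:,1]*-1
print(p,ax)
move_pose(p,R.from_matrix(T).as_euler('xyz',degrees=True))
im=get_image('wrist');np.savez('w4.npz',**im);save(im,'w4.png',(110,60,400,280),2.7)
print(get_t())
E
```

```text
orange 155 [ 0.61852922 -0.26102549  0.09048608] [ 0.60422235 -0.27833177  0.07196861] [ 0.62332306 -0.24602585  0.10771982]
edge [[ 0.5826921  -0.32528376  0.006     ]
 [ 0.61626787 -0.20128547  0.006     ]] yaw x -15.151011966947195
cam in tool [ 0.06699949  0.00077489 -0.12915234] [[0.002, -0.964, -0.266], [1.0, 0.001, 0.001], [-0.001, -0.266, 0.964]]
[ 0.56705288 -0.24951398  0.13323615] [ 0.80008326 -0.19407128 -0.56762938]
9.0
```

View pics/w4.png

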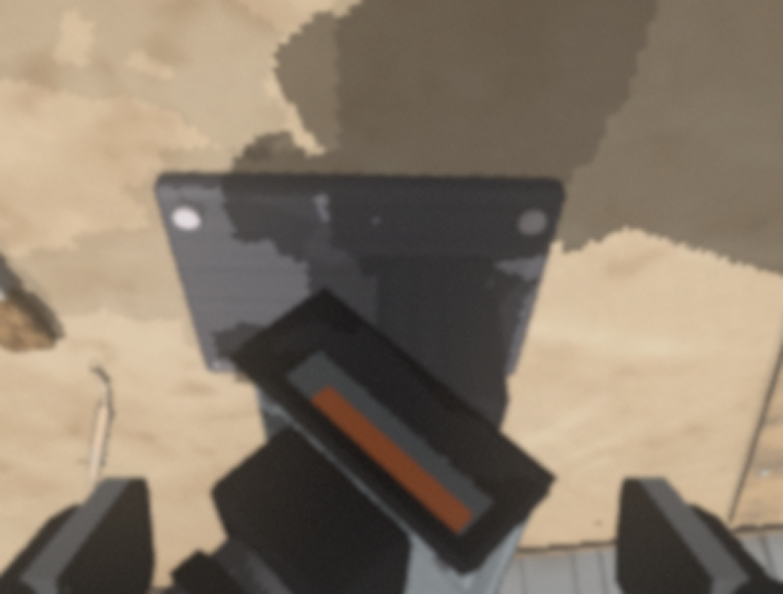

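The close view shows the mouth rectangle with corners at about (320,352), (287,378), (493,497) and (462,533), and base bolts at (187,218) and (533,222). All are crop pixels.

Run:
```python
from h import *
im=dict(np.load('w4.npz'));P=cloud(im)
f=lambda L:(np.array(L,float)/2.7+[110,60]-.5)
A=f([(320,352),(287,378),(462,533),(493,497)])
L=f([(325,290),(235,355),(465,573),(553,478)])
def mid(a,b,c,d):
    h=lambda p:np.r_[p,1];q=np.cross(np.cross(h(a),h(c)),np.cross(h(b),h(d)));return q[:2]/q[2]
for n,X in(('mouth',A),('lip',L)):
    c=mid(*X);print(n,c,onplane(im,c[0],c[1],.092), P[int(c[1]),int(c[0])])
for n,pts,zz in(('bolts',[(187,218),(533,222)],.008),('edge',[(160,176),(563,182)],.006)):
    q=f(pts);B=onplane(im,q[:,0],q[:,1],zz);d=B[1]-B[0];print(n,B,np.linalg.norm(d),np.degrees(np.arctan2(d[1],d[0]))-90,B.mean(0))
# base depth plane edge points
k=orange(im,200,180,300,270);o=P[k];print('orange',k.sum(),np.median(o,0))
c=o.mean(0);u,s,vt=np.linalg.svd(o-c);print('normal',vt[2],'long',vt[0])
# mouth corners on vertical plane w/ given yaw
for yaw in(-14.,-15.):
  fx=np.array([np.cos(np.radians(yaw)),np.sin(np.radians(yaw)),0]);fy=np.array([-fx[1],fx[0],0])
  for n,X in(('mouth',A),('lip',L)):
    c0=mid(*X);M=onplane(im,c0[0],c0[1],.092);cam=np.array(im['xyz']);d=pix(im,X[:,0],X[:,1],1.)-cam
    W=cam+d*(((M-cam)@fx)/(d@fx))[:,None];print(yaw,n,np.c_[(W-M)@fy,W[:,2]].round(4).tolist(),[round(np.linalg.norm(W[i]-W[(i+1)%4]),4) for i in range(4)])
  print('orange in imager x,y rel mouth',(np.median(o,0)-onplane(im,*mid(*A),.092))@fx)
# housing lip front face depth
cam=np.array(im['xyz'])
for q in f([(325,305),(255,352),(460,555),(530,478)]): print('lipface',P[int(q[1]),int(q[0])])
```

```text
mouth [251.96481227 220.39346311] [ 0.6061836  -0.25846567  0.092     ] [ 0.6202408  -0.26261372  0.08353465]
lip [252.48528473 212.62184144] [ 0.59608238 -0.25567073  0.092     ] [ 0.60927439 -0.25919579  0.08341848]
bolts [[ 0.5982506  -0.32272717  0.008     ]
 [ 0.62650782 -0.21365761  0.008     ]] 0.11267049737196969 -14.524575500413704 [ 0.61237921 -0.26819239  0.008     ]
edge [[ 0.58115209 -0.3241393   0.006     ]
 [ 0.6130292  -0.20297302  0.006     ]] 0.12528933464291192 -14.739693338406525 [ 0.59709065 -0.26355616  0.006     ]
orange 614 [ 0.61884586 -0.25942193  0.0931182 ]
normal [ 0.18732754 -0.72726592  0.66029741] long [ 0.56112727 -0.47250163 -0.67961636]
-14.0 mouth [[-0.0177, 0.0665], [-0.0261, 0.075], [0.0183, 0.1185], [0.0263, 0.1092]] [np.float64(0.012), np.float64(0.0621), np.float64(0.0122), np.float64(0.0613)]
-14.0 lip [[-0.0166, 0.0533], [-0.0387, 0.0749], [0.017, 0.1318], [0.0387, 0.1092]] [np.float64(0.0309), np.float64(0.0796), np.float64(0.0313), np.float64(0.0787)]
orange in imager x,y rel mouth 0.012517481657445999
-15.0 mouth [[-0.0176, 0.0667], [-0.026, 0.0753], [0.0183, 0.1183], [0.0264, 0.109]] [np.float64(0.012), np.float64(0.0618), np.float64(0.0123), np.float64(0.0611)]
-15.0 lip [[-0.0166, 0.0535], [-0.0385, 0.0754], [0.017, 0.1317], [0.0389, 0.1089]] [np.float64(0.031), np.float64(0.0791), np.float64(0.0316), np.float64(0.0784)]
orange in imager x,y rel mouth 0.01247830693978733
lipface [ 0.59333162 -0.27264025  0.05688151]
lipface [ 0.5875547  -0.2889027   0.07336018]
lipface [ 0.60205718 -0.24082248  0.12691431]
lipface [ 0.60588293 -0.22382673  0.10795882]
```

The geometry fits: the mouth measures 62 x 12 mm at (0.606, -0.2585, 0.092), the shutter is 12.5 mm inside, and the yaw is about -14.6°. Next I'll check reach for both tool orientations, then grasp.

```bash
cat >> h.py <<'E'
M=np.array([.606,-.2585,.092]);YW=np.radians(-14.6)
fx=np.array([np.cos(YW),np.sin(YW),0]);fy=np.array([-fx[1],fx[0],0]);k_=np.array([0,0,1.])
PZ=(fy+k_)/2**.5;PX=(k_-fy)/2**.5
RP=np.c_[PX,fx,PZ]           # plate axes in slot
def tool(RP,s):  x=s*RP[:,1];z=-RP[:,2];return np.c_[x,np.cross(z,x),z]
def eul(T): return R.from_matrix(T).as_euler('xyz',degrees=True)
g_off=np.array([0,-.036,.041])
def ins(d,dx=0,dz=0,off=g_off): # plate end d inside the mouth
    return M+d*fx+RP@(off-[0,.06,.028])+PX*dx+PZ*dz
PY=np.radians(18.4);py=-np.array([np.cos(PY),np.sin(PY),0]);RG=np.c_[np.cross(py,k_),py,k_]
C0=np.array([.4535,.1988,.008]);G=C0+RG@g_off
E
python3 - <<'E'
from h import *
for s in(-1,1):
  print(s,eul(tool(RG,s)),eul(tool(RP,s)))
  for n,p,T in(('g',G,RG),('up',G+[0,0,.2],RG),('pre',ins(-.05),RP),('home',ins(.046),RP)):
    q=inverse_kinematics(p,eul(tool(T,s)));print(n,p.round(3),None if q is None else np.round(q,1))
E
```

```text
-1 [180.    0.   18.4] [-135.     0.   165.4]
g [0.488 0.21  0.049] [ 16.2  37.  112.2  -0.   30.8  87.8]
up [0.488 0.21  0.249] [ 16.2  20.3 102.2  -0.   57.5  87.8]
pre [ 0.467 -0.213  0.101] [-12.7  38.1 115.2 -64.5  51.6 -34.9]
home [ 0.56  -0.237  0.101] [-13.   42.5 101.4 -58.6  55.9 -45.3]
1 [-180.     0.  -161.6] [135.    0.  -14.6]
g [0.488 0.21  0.049] [ 16.2  37.  112.2  -0.   30.8 -92.2]
up [0.488 0.21  0.249] [ 16.2  20.3 102.2  -0.   57.5 -92.2]
pre [ 0.467 -0.213  0.101] [-12.7  38.1 115.2 -64.5  51.6 145.1]
home [ 0.56  -0.237  0.101] [-13.   42.5 101.4 -58.6  55.9 134.7]
```

Run:
```python
from h import *
p=np.array(get_eef_pos())
move_linear(p-fx*.08+[0,0,.12],.25)
T=eul(tool(RG,-1))
move_pose(G+[0,0,.12],T)
move_linear(G,.12)
print(get_t(),get_wrist_force())
gripper_close(70);print(get_gripper_width(),get_grip_force(),get_eef_pos(),get_wrist_force())
move_linear(G+[0,0,.20],.15)
print(get_gripper_width(),get_grip_force(),get_wrist_force(),get_t())
im=get_image('wrist');np.savez('w5.npz',**im);save(im,'w5.png',s=1.5)
for d in(-.03,-.022,0,.02,.046):
  for dz in(0,.06):
    q=inverse_kinematics(ins(d,0,dz),eul(tool(RP,-1)));print(d,dz,None if q is None else np.round(q,1))
```

```text
Traceback (most recent call last):
plant.Unreachable: the arm cannot follow that straight line within its joint ranges
```

Run:
```python
from h import *
p=np.array(get_eef_pos());print(p)
move_linear(p+[0,0,.10],.25)
T=eul(tool(RG,-1))
move_pose(G+[0,0,.12],T)
move_linear(G,.12)
print(get_t(),get_wrist_force())
gripper_close(70);print(get_gripper_width(),get_grip_force(),get_eef_pos(),get_wrist_force())
move_linear(G+[0,0,.20],.15)
print(get_gripper_width(),get_grip_force(),get_wrist_force(),get_t())
im=get_image('wrist');np.savez('w5.npz',**im);save(im,'w5.png',s=1.5)
for d in(-.03,-.022,0,.02,.046):
  for dz in(0,.06):
    q=inverse_kinematics(ins(d,0,dz),eul(tool(RP,-1)));print(d,dz,None if q is None else np.round(q,1))
```

```text
[ 0.56706474 -0.24948811  0.13331286]Traceback (most recent call last):
  File "<stdin>", line 3, in <module>
plant.Unreachable: the arm cannot follow that straight line within its joint ranges
```

Run:
```python
from h import *
move_pose([0.52363695,-0.17327616,0.222],[180,30,164.5])
T=eul(tool(RG,-1))
move_pose(G+[0,0,.12],T)
move_linear(G,.12)
print(get_t(),get_wrist_force())
gripper_close(70);print(get_gripper_width(),get_grip_force(),get_eef_pos(),get_wrist_force())
move_linear(G+[0,0,.20],.15)
print(get_gripper_width(),get_grip_force(),get_wrist_force(),get_t())
im=get_image('wrist');np.savez('w5.npz',**im);save(im,'w5.png',s=1.5)
for d in(-.03,-.022,0,.02,.046):
  for dz in(0,.06):
    q=inverse_kinematics(ins(d,0,dz),eul(tool(RP,-1)));print(d,dz,None if q is None else np.round(q,1))
```

```text
16.8833 [ 0.45664    -0.07565098 -0.55754256]
0.007016736836484152 68.33825469017029 [0.48775046 0.21015809 0.04919713] [-0.32685258 -0.63064448  4.23411723]
0.006853300704172572 68.15868973731995 [ 0.34870998 -0.53335706  0.51900555] 19.0583
-0.03 0 [-12.8  38.9 112.4 -63.1  52.4 -37.2]
-0.03 0.06 [ -8.3  35.1 110.2 -56.4  57.5 -42.1]
-0.022 0 [-12.8  39.3 111.3 -62.6  52.8 -38.1]
-0.022 0.06 [ -8.3  35.5 109.1 -56.1  57.9 -42.8]
0 0 [-12.9  40.3 108.2 -61.2  53.7 -40.5]
0 0.06 [ -8.6  36.7 106.  -55.3  58.8 -44.8]
0.02 0 [-13.   41.2 105.3 -60.   54.7 -42.6]
0.02 0.06 [ -8.8  37.8 103.1 -54.5  59.7 -46.6]
0.046 0 [-13.   42.5 101.4 -58.6  55.9 -45.3]
0.046 0.06 [ -9.   39.3  99.3 -53.6  61.  -48.8]
```

View pics/w5.png

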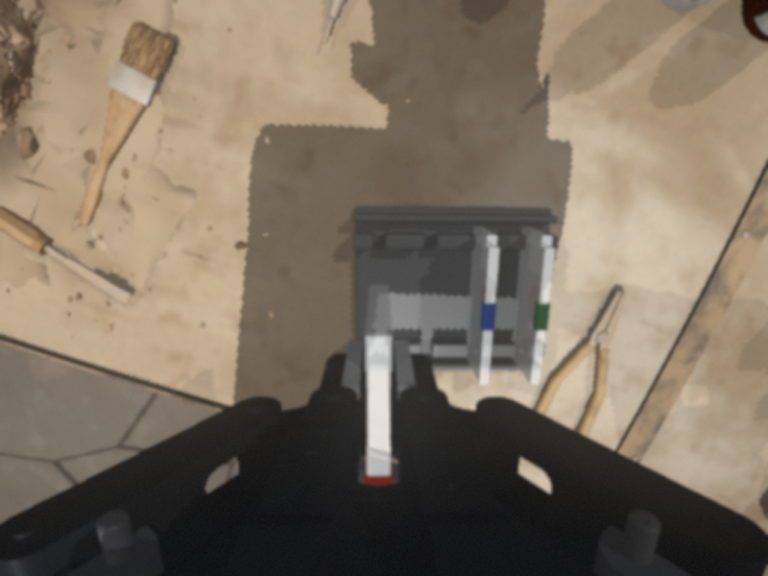

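The plate is held: its clear end is at (378,336) and the tape edge at (378,475), in 1.5x pixels. The other two plates are undisturbed. I'll check how the plate sits in the grip, then go to the pre-insertion pose.

Run:
```python
from h import *
im=dict(np.load('w5.npz'));p=np.array(get_eef_pos());T=tool(RG,-1)
E=onplane(im,np.array([378,378])/1.5,np.array([336,468])/1.5,p[2]+.015)
print('end,tape in plate frame (expect -60, -11):',((E-p)@RG+g_off).round(4))
To=eul(tool(RP,-1))
move_pose(ins(-.03,0,.06)+[0,0,.03],To)
print(get_joint_positions().round(1) if hasattr(get_joint_positions(),'round') else get_joint_positions(),get_t())
move_linear(ins(-.028),.12)
print(get_eef_pos()-ins(-.028),get_t(),get_wrist_force(),get_grip_force())
s=get_image('scene');save(s,'s2.png',(270,170,470,320),3.9)
```

```text
end,tape in plate frame (expect -60, -11): [[ 0.0002 -0.058   0.056 ]
 [ 0.0001 -0.0139  0.056 ]]
[ -8.2  32.3 109.1 -54.5  59.7 -45.8] 21.1167
[1.90580948e-04 9.65786259e-05 3.11568791e-04] 21.9667 [-0.06991564  0.79340907  0.23871598] 68.29592943191528
```

View pics/s2.png

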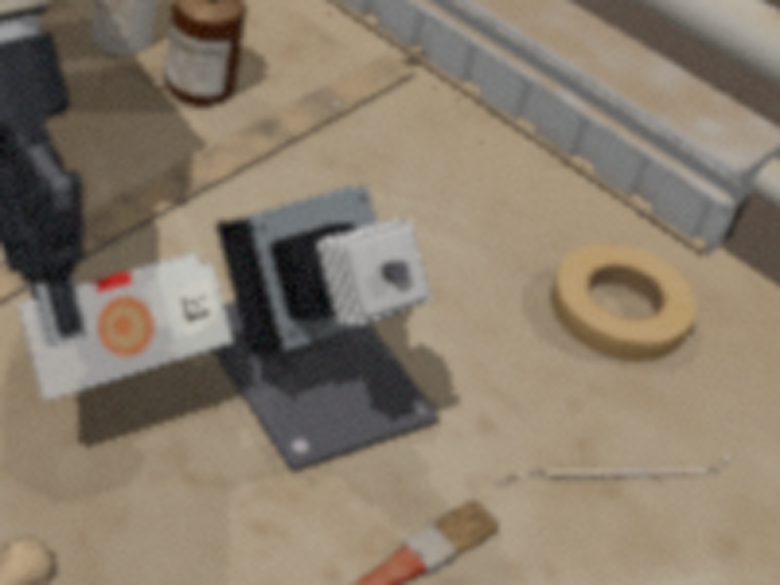

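The scene view shows the plate lined up with the mouth, with the label up and the notched end leading. I'll insert it with a force limit.

Run:
```python
from h import *
def st(n):
    p=np.array(get_eef_pos());e=p-ins(0);F=np.array(get_wrist_force());print(n,'d,px,pz mm',(np.array([e@fx,e@PX,e@PZ])*1e3).round(1),'F',np.round([F@fx,F@PX,F@PZ],1),'grip',round(get_grip_force(),1),round(get_t(),1),flush=True)
st('pre')
h=move_linear(ins(.010),.05,force_limit=8);st(h)
if not h:
    h=move_linear(ins(.040),.05,force_limit=10);st(h)
    if not h:
        h=move_linear(ins(.052),.02,force_limit=10);st(h)
wait(.3);st('w')
```

```text
pre d,px,pz mm [-27.8   0.2   0.6] F [-0.3 -0.5 -0.5] grip 68.3 22.0
False d,px,pz mm [ 9.7 -0.  -0. ] F [ 0.3 -0.5 -0. ] grip 68.3 22.9
False d,px,pz mm [39.7 -0.  -0.1] F [-4.7 -0.   1.1] grip 68.5 23.7
True d,px,pz mm [45.  -0.3 -0.4] F [-4.   1.6  1.1] grip 68.6 24.1
w d,px,pz mm [44.9 -0.4 -0.6] F [-3.5  1.   2.3] grip 68.6 24.4
```

Run:
```python
from h import *
def st(n):
    p=np.array(get_eef_pos());e=p-ins(0);F=np.array(get_wrist_force());print(n,'d,px,pz mm',(np.array([e@fx,e@PX,e@PZ])*1e3).round(1),'F',np.round([F@fx,F@PX,F@PZ],1),'grip',round(get_grip_force(),1),round(get_t(),1),flush=True)
h=move_linear(ins(.052),.015,force_limit=15);st(h);wait(.4);st('w')
im=get_image('wrist');p=np.array(get_eef_pos())
T=tool(RP,-1);Rt=rot(get_tool_rot())
save(im,'w6.png',(150,180,400,330),3.1)
s=get_image('scene');save(s,'s3.png',(270,170,470,320),3.9)
```

```text
True d,px,pz mm [45.1 -0.6 -0.8] F [-4.4  0.9  1.1] grip 68.7 24.7
w d,px,pz mm [45.  -0.7 -1. ] F [-3.5  0.7  1.8] grip 68.7 25.1
```

View pics/s3.png

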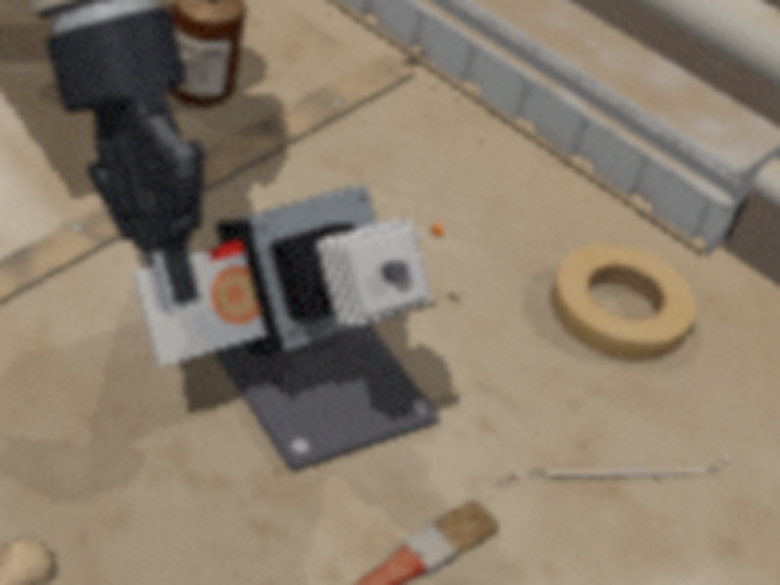

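View pics/w6.png

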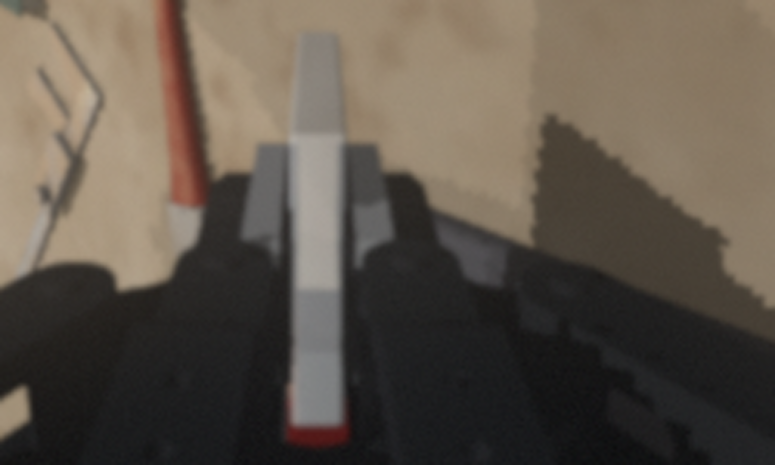

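The push met a hard stop twice at 45 mm (46 expected), and the plate hasn't slipped: its clear end and tape sit at the same pixels as before insertion. The shutter's orange tail now shows behind the housing at (437,230). I'm handing in.

```bash
python3 -c "
from h import *
print(close_job(),get_t())"
```

```text
the job is handed in; nothing more can be done
the job is handed in; nothing more can be done
```

I handed the job in at about 25 s of the 48 s allowed, with the red-taped plate still gripped label end first and label up in the imager and the shutter pushed to its stop (45 mm in, 46 expected); the hand-in call gave no verdict.

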